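# Set the reach of the wall can opener by the rule and clamp it

### The job

Set the reach of the wall can opener (left and right as seen from the robot): lay the aluminium rule flat on the counter with its right-hand edge flush along the left edge of the bracket's foot plate and its zero end butted against the tiled upstand, and let go of it. Then hold the opener's sliding sleeve between the fingers, one on the black grip pad and one on the red thumb roller of the cam lever, and draw it out with the lever still open until its pointer stands over the white line of the red cursor on the rule. Squeeze the cam lever fully shut there and finish while still holding sleeve and lever, leaving the rule as laid, its cursor as set and the other things on the shelf where they are.

Things in the scene. Friction and masses are not known exactly. Their poses are not given: they have to be found in the camera images.
- bracket: White steel bracket on a 440 mm wide, 140 mm high tiled upstand. Origin: on the counter at the foot of the tile face, midway; -x points out to the robot, +y left, z up. Foot plate on the counter: x 0 to -200, y -45 to +45 mm, 6 mm thick. Wall plate only to y = +-40 mm, so a rule at the foot plate's +y edge meets the tiles (x = 0). Square 14 mm bar along -x at y = 0, 105 mm up. Fixed.
- opener_slide (a joint): How far (m) the white sleeve is drawn out along the bar, in the bracket's -x: 0 home, 0.100 fully out. About 1.2 N drag with the cam lever open; clamped when shut. Sleeve 24 mm wide (y), 27 high, 115 long, its rear mouth at bracket x = -(0.045 + value), axis 105 mm up; bayonet socket and chrome opener head hang under its front, down to 35 mm above the counter, crank key 15 mm ahead of it.
- pointer_tip (a point): Lower tip of the sleeve's thin black wire pointer, out to the sleeve's +y side and bent down to 25 mm above the counter, at bracket y = +60 mm, x = -(0.145 + opener_slide) m. Moves with the sleeve.
- grip_pad (a point): Black rubber pad (collider opener_slide_c0) on the sleeve's +y side, 50 mm long (x), 24 high, 3 thick. This point: middle of its outer face, at bracket y = +15 mm, x = -(0.104 + opener_slide) m, 105 mm up; axes parallel to the bracket's. The thumb roller faces it at the same height and, with the lever shut, the same x.
- cam_lever (a joint): Angle (rad) of the chrome cam lever on the sleeve's -y side: 0 shut (along the sleeve), 0.6 widest. Upright pin at the sleeve's rear, at bracket y = -22 mm, 47 mm nearer the wall than the thumb roller; the free end swings out to -y. Stays where left (9 N at the roller moves it). Below about 0.26 rad the cam bites on the bar (14 N to shut it): draw the sleeve above that. Shut, it stays shut.
- thumb_pad: Red upright thumb roller (turns freely) on the lever's free end, 12 mm diameter, 26 high. Origin: its centre. Shut: bracket y = -24 mm (outermost -30, so 45 mm over both pads); each 0.1 rad of opening moves it about 4.7 mm outwards (63 mm over both pads at 0.40 rad). Only this side gives: the grip pad side is rigid, so while squeezing the hand's middle must follow to +y by half the closing.
- rule: Loose aluminium rule (straightedge), 320 x 30 x 12 mm, about 140 g, lying flat. Origin: centre of its underside; +x runs along it to the zero end (+160 mm), z up; its -y (right-hand) long edge goes against the foot plate. The other end is dark grey for 44 mm: hold it there across its width (laid in place, that end is clear of the foot plate and in front of the opener).
- rule_hold (a point): Where to hold the rule: in the dark grey end, 125 mm from its centre, at mid-thickness (6 mm above its underside).
- rule_zero (a point): Lower corner of the rule at the zero end, on its -y edge. Laid right it is at bracket x = 0, y = +45 mm, on the counter.
- rule_edge (a point): Point on the lower -y edge of the rule, 190 mm from the zero end. Laid right it is at bracket x = -190 mm, y = +45 mm, on the counter.
- length_mark (a point): White line on top of the red cursor (12 x 24 mm) set on the rule 190 to 230 mm from the zero end; 18 mm above the counter when the rule lies flat. Axes as the rule's. The pointer tip must stand over this line (equal along the rule's x). The cursor is stiff (3 N) and is not to be shifted.
- corkscrew: Smoky-grey plastic lever corkscrew lying on the counter, about 160 x 85 x 35 mm; bystander.
- cap0: Gold crown cap, 32 mm across, 6.5 mm high; bystander.
- cap1: Gold crown cap, 32 mm across, 6.5 mm high; bystander.
- jar_grip: Olive-green jar grip, 86 mm across, 32 mm high; bystander.
- food_tin: Food tin, 75 mm diameter, 80 mm high; bystander.
- mug: Blue mug, 80 mm diameter, 90 mm high; bystander.
- jam_jar: Jam jar, 68 mm diameter, 95 mm high; bystander.

How it is judged:
On the way, in this order (a step that is already met when the one before it is completed fails the run):
1. the rule lies flat and flush along the foot plate, butted against the tiles, and is let go (y of rule_zero in the frame of bracket between 0.042 and 0.048 m and y of rule_edge in the frame of bracket between 0.042 and 0.048 m and x of rule_zero in the frame of bracket above -0.005 m and height (world z) of each of rule_zero, rule_edge below 0.004 m and contact force between the fingers and rule below 0.1 N), for 0.3 s.
2. the sleeve is held between the fingers with its pointer at the cursor's line and the cam lever still open (x of pointer_tip in the frame of length_mark between -0.0035 and 0.0035 m and contact force between the fingers and opener_slide_c0 above 1 N and contact force between the fingers and thumb_pad above 1 N and value of joint cam_lever above 0.2 rad), for 0.2 s.
At the end, for the whole second after the job is handed in: Cam lever shut (under 0.05 rad), pointer within 3.5 mm of the cursor line along the rule, fingers still pressing grip pad and thumb roller (over 1 N each); rule untouched, flat, flush to the foot plate within 3 mm, zero end within 5 mm of the tiles (all of step 1 and value of joint cam_lever below 0.05 rad and x of pointer_tip in the frame of length_mark between -0.0035 and 0.0035 m and contact force between the fingers and opener_slide_c0 above 1 N and contact force between the fingers and thumb_pad above 1 N); the arm keeps its last pose, push and grip.
It fails at once if the cursor is pushed (contact force between any of the fingers, the arm and cursor above 2.5 N).
It fails at once if the cam lever is shut while the pointer is not at the mark (value of joint cam_lever below 0.1 rad and (x of pointer_tip in the frame of length_mark above 0.008 m or x of pointer_tip in the frame of length_mark below -0.008 m)).
It fails at once if a bystander is pushed more than 30 mm (distance of any of corkscrew, cap0, cap1, jar_grip, food_tin, mug, jam_jar from where it was at the start of the episode above 0.03 m).
It also fails if it takes over 54 s, if anything falls off the work surface, if the arm or the gripper's body presses on something with over 40 N, if the wrist force passes 120 N, or if a joint passes its speed limit or range.

### The arm

A 7-joint arm with a two-finger parallel gripper is mounted at the origin on the work surface. World frame = base frame: x ahead of the robot, y to its left, z up, the work surface at z = 0. Lengths are in m, angles in rad, forces in N, time in s.
With the tool pointing down it reaches from about 0.35 to 0.9 m from the base axis. Payload 7.2 kg.
Tool frame: the origin (TCP) lies at the very end of the fingers, on their centre line; the grasp point (between the pads) lies 19 mm behind it (manip.grasp_offset is the distance from the TCP to the grasp point, in m); z points along the fingers, y is the line along which they close (so a half turn about z gives the same grasp; the last joint's range is limited). The gripper opens to 88 mm and grips with 3 to 60 N. Pads are 20 mm wide; open, the fingers measure 115 mm over their backs; the gripper's body (75 mm by 178 mm) begins 61 mm behind the grasp point.
Start: joints at [1.034, 0.411, -0.013, 1.596, 0.006, 1.134, -0.082], TCP at [0.282, -0.558, 0.223] pointing down, gripper open.
Joint ranges: [-2.95, 2.95], [-0.29, 1.99], [-1.47, 1.44], [0.14, 2.54], [-1.03, 4.17], [0.13, 1.85], [-2.86, 2.86]. Speed limits (rad/s): [2.39, 2.39, 3.01, 3.01, 3.14, 3.14, 3.14].

### API

Orientations are given as a rotation vector (axis times angle).
In Python, from rig import manip gives the robot as it stands. The module is installed in compiled form; this text tells all that it offers.
- The arm moves only by the tool jog_arm, never from a script. Its argument "increments" is a list of rows, each a list of 7 numbers: the turn, a rotation vector about the tool's x, y, z in degrees, then the shift along the tool's x, y, z in m, then the closure, from 0 (fully open) to 1 (shut). In form: [[ax, ay, az, dx, dy, dz, hand], ...]. A call has 1 to 10 rows; each row is the pose to reach, as a shift and turn from the pose commanded when the call began, along the tool's axes at that moment; what a row does not reach only later rows make up. A row lasts 1/12 s, in which the tool goes at most 41.7 mm and 7.16 degrees, less where a joint would pass 70% of its speed; a pose out of reach is approached as far as the arm can. A call with a gripper value outside its range is refused whole. The fingers move at their own pace and stop on an object; "force" is the grip in N (left out, the last holds). Time passes only in rows, so rows that repeat a pose let the fingers close. It gives the time, the measured TCP pose, the force, the opening and the grip force at its end, in the units of the state.
- manip.sense(): the state, without advancing time (a new reading comes with each control period).
- manip.get_image(name): name is "scene" or "top" or "wrist"; returns the picture (420x560x3 uint8, red, green, blue); there is no depth.
- manip.camera_model(name): a dict with "fov_y" (degrees; the focal length in pixels is half the picture's height over the tangent of half this angle, whatever the lens; pixels are square), "cx", "cy" (the principal point, pixels), "extrinsics" (4x4, takes a point from world to camera coordinates). Camera axes: x right, y down, z forward; pixel columns grow to the right and rows downward; lengths in m; the calibration is good to about 2 mm. A picture is of the moment at which its call begins: read the wrist's pose just before it. camera_model takes no time and is no camera call; for the wrist camera it gives the pose at the moment of the call.
- manip.finish_job(): hands the job in; it is judged then, once.
The state is a dict: "time": time; "qpos": joint angles; "dq": joint speeds; "joint_efforts": joint torques, N m; "position": TCP position; "tool_rot": TCP orientation; "ft_force": force on the tool from outside, world axes, zero at the start; "moment": the same for the moment, N m; "width": finger opening in m; "grasp_force": force on a finger pad.
Only numpy, scipy, OpenCV 4.12 (cv2) and the standard library are available. Lean on these libraries where they do the work, as an engineer would, in place of code of your own. Each camera call takes 0.05 s, during which the arm holds its last target. There are 200 camera calls.

## Working session

There is one attempt and no reset: what is moved stays moved. The work goes in short steps, Python scripts to look and compute and a tool call to move; the robot and the scene stay as the last step left them, time stands still between calls to the robot, and variables do not carry over. Pictures are saved under pics/ and viewed, at most 10 in all, crops included, and the job is handed in when it is done.

Besides the shell and the picture viewer there is one more tool, called after "Emit:" by a JSON object that holds its "fn" and its "kwargs". jog_arm: Moves the arm, as the interface text tells. Its arguments: {"type":"object","properties":{"increments":{"type":"array"},"force":{"type":"number"}},"required":["increments"]}

```bash
mkdir -p pics; cat > h.py <<'E'
import numpy as np, cv2
from rig import manip
from scipy.spatial.transform import Rotation as R
def K(m):
    f=210/np.tan(np.radians(m["fov_y"])/2); return np.array([[f,0,m["cx"]],[0,f,m["cy"]],[0,0,1]])
def ray(m,u,v):
    E=np.array(m["extrinsics"]); d=E[:3,:3].T@np.linalg.solve(K(m),[u,v,1]); return -E[:3,:3].T@E[:3,3],d
def at(m,u,v,z):
    o,d=ray(m,u,v); return o+d*(z-o[2])/d[2]
def proj(m,p):
    E=np.array(m["extrinsics"]); c=E[:3,:3]@np.array(p)+E[:3,3]; q=K(m)@c; return q[:2]/q[2]
def save(n,img,crop=None,s=1):
    if crop: x0,y0,x1,y1=crop; img=img[y0:y1,x0:x1]
    cv2.imwrite(n,cv2.resize(img[:,:,::-1],None,fx=s,fy=s,interpolation=cv2.INTER_CUBIC))
def tool(p,deg=(0,0,0)):
    s=manip.sense(); return R.from_rotvec(s["tool_rot"]).inv().apply(np.array(p)-s["position"])
E
python3 - <<'E'
from h import *
import pickle
d={}
for n in("scene","top"):
    im=manip.get_image(n); m=manip.camera_model(n); d[n]=(im,m); save(f"pics/{n}0.png",im,s=1.42); print(n,m)
pickle.dump(d,open("d0.pkl","wb"))
s=manip.sense();print(s, manip.grasp_offset); print(R.from_rotvec(s["tool_rot"]).as_matrix().round(3))
E
```

```text
scene {'fov_y': 45.20491294867024, 'cx': 280.68520988577615, 'cy': 212.5444579791093, 'extrinsics': array([[ 7.66531476e-01,  6.42206509e-01,  5.44018664e-04,
        -4.98370653e-01],
       [ 4.99116363e-01, -5.95206977e-01, -6.29770999e-01,
        -1.84872851e-01],
       [-4.04119231e-01,  4.83010822e-01, -7.76780659e-01,
         1.94172150e+00],
       [ 0.00000000e+00,  0.00000000e+00,  0.00000000e+00,
         1.00000000e+00]])}
top {'fov_y': 47.037970927661505, 'cx': 284.37730483134584, 'cy': 213.14478338493257, 'extrinsics': array([[ 0.07570999, -0.99712831,  0.00176695,  0.02314277],
       [-0.9769995 , -0.07453569, -0.19979092,  0.60098616],
       [ 0.19934889,  0.01339986, -0.97983696,  1.47816478],
       [ 0.        ,  0.        ,  0.        ,  1.        ]])}
{'time': 0.1, 'qpos': array([ 1.03380618,  0.41180061, -0.01273816,  1.59691086,  0.00559533,
        1.13432911, -0.08218683]), 'dq': array([-1.63664201e-03, -3.74157368e-03, -1.23081787e-04, -3.17941674e-03,
        1.69769547e-03,  9.52727275e-04,  4.28182829e-05]), 'joint_efforts': array([ 3.74793963e-03, -5.89096177e+01,  6.44702297e-01, -2.91708148e+01,
       -5.36774844e-02,  1.44623994e-02,  9.70469546e-05]), 'position': array([ 0.28216161, -0.55718725,  0.22192533]), 'tool_rot': array([-3.05434963e+00, -7.29425830e-01,  6.43982015e-04]), 'ft_force': array([0.18554571, 0.24618035, 0.39630504]), 'moment': array([ 0.02328726, -0.0011963 ,  0.0041275 ]), 'grasp_force': 0.0, 'width': 0.08777368895217838} 0.0187
[[ 0.892  0.452 -0.001]
 [ 0.452 -0.892  0.001]
 [-0.    -0.001 -1.   ]]
```

View pics/top0.png

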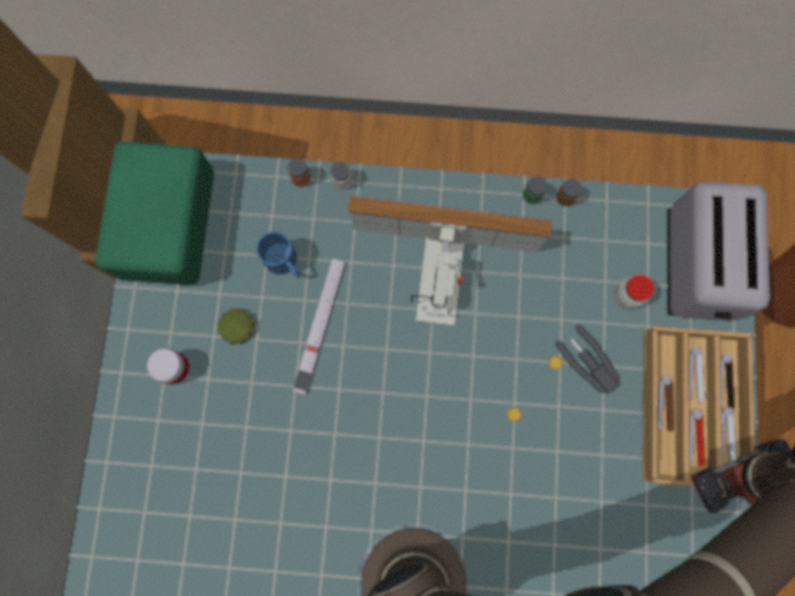

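View pics/scene0.png

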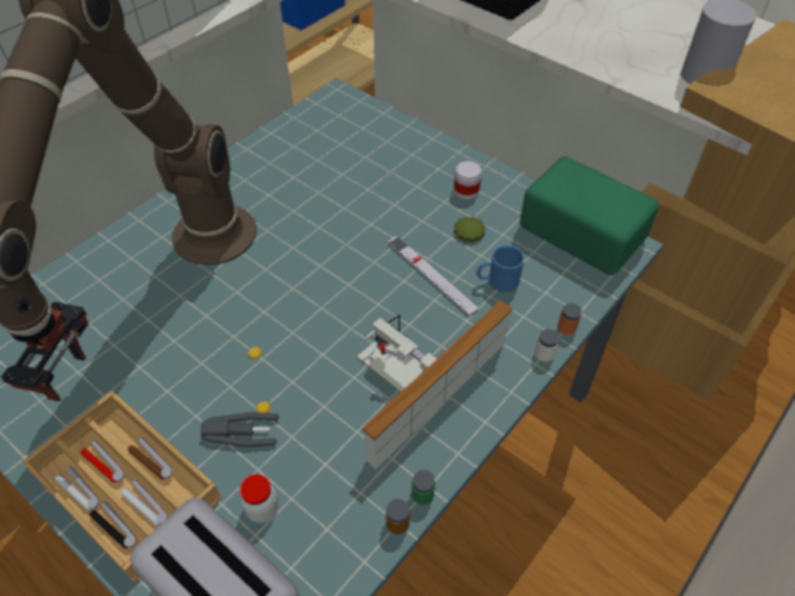

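The top view (scaled 1.42) shows the rule running from (338,262) to (301,390), with its dark end nearest the robot. The bracket's foot plate is at about (440,285). I'll enlarge both areas.

```bash
python3 - <<'E'
from h import *
import pickle
d=pickle.load(open("d0.pkl","rb"))
save("pics/topc.png",d["top"][0],(200,135,400,285),4)
E
```

```text
(no output)
```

View pics/topc.png

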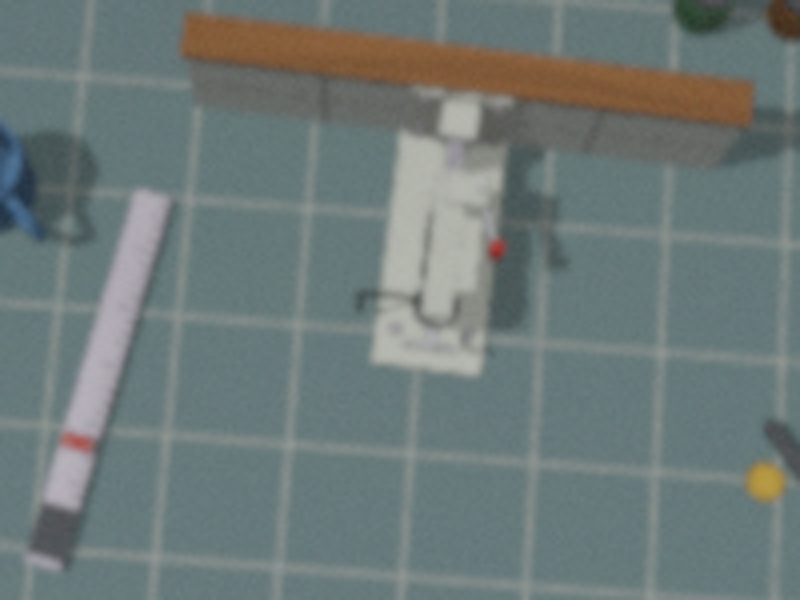

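The crop shows these pixels:
- **Rule top:** corners (138,190), (172,200), (66,570), (28,562).
- **Foot plate:** corners (402,130), (508,146), (481,376), (371,362).
- **Tile foot line:** (195,104) to (715,167).

```bash
python3 - <<'E'
from h import *
import pickle
d=pickle.load(open("d0.pkl","rb")); m=d["top"][1]
q=lambda x,y,z: at(m,200+(x+.5)/4-.5,135+(y+.5)/4-.5,z)[:2]
r=[q(*p,.012) for p in((138,190),(172,200),(66,570),(28,562))]
f=[q(*p,.006) for p in((402,130),(508,146),(481,376),(371,362))]
t=[q(195,104,0),q(715,167,0)]
for n,a in(("rule",r),("foot",f)):
    a=np.array(a); print(n,a.round(4).tolist(),"sides",[np.linalg.norm(a[i]-a[i-1]).round(4) for i in range(4)], "ctr",a.mean(0).round(4))
    x=(a[0]+a[1]-a[2]-a[3]); print("yaw",np.degrees(np.arctan2(x[1],x[0])))
print(np.array(t).round(4),np.linalg.norm(t[1]-t[0]))
v=t[0]-t[1];print("tile yaw",np.degrees(np.arctan2(-v[0],v[1])), "mid",(t[0]+t[1])/2)
print("cursor",q(79,441,.018),"roller",q(497,249,.118),"ptr",q(360,308,.025))
E
```

```text
rule [[0.6999, 0.2444], [0.6935, 0.2154], [0.3821, 0.2716], [0.3861, 0.3026]] sides [np.float64(0.3191), np.float64(0.0298), np.float64(0.3164), np.float64(0.0313)] ctr [0.5404 0.2585]
yaw -10.367204423285221
foot [[0.7705, 0.0285], [0.7633, -0.0614], [0.5658, -0.0507], [0.5705, 0.0402]] sides [np.float64(0.2003), np.float64(0.0902), np.float64(0.1978), np.float64(0.091)] ctr [ 0.6675 -0.0109]
yaw -3.217311236795405
[[ 0.7818  0.205 ]
 [ 0.7601 -0.2368]] 0.4424224283940726
tile yaw -2.8206319393047963 mid [ 0.77095019 -0.01589677]
cursor [0.48571434 0.27100905] roller [ 0.64625653 -0.04988637] ptr [0.61110111 0.05246234]
```

The sizes check out: the rule measures 0.318 × 0.030 and the foot plate 0.199 × 0.090. The bracket yaw is about -3°, with its origin near (0.769, -0.016). The cursor sits about 215 mm from the zero end. Next I'll move towards the rule's grey end.

Emit:
{"fn": "jog_arm", "kwargs": {"increments": [[0, 0, -72, 0.334, -0.287, 0.022, 0], [0, 0, -72, 0.334, -0.287, 0.022, 0], [0, 0, -72, 0.334, -0.287, 0.022, 0], [0, 0, -72, 0.334, -0.287, 0.022, 0], [0, 0, -72, 0.334, -0.287, 0.022, 0], [0, 0, -72, 0.334, -0.287, 0.022, 0], [0, 0, -72, 0.334, -0.287, 0.022, 0], [0, 0, -72, 0.334, -0.287, 0.022, 0], [0, 0, -72, 0.334, -0.287, 0.022, 0], [0, 0, -72, 0.334, -0.287, 0.022, 0]], "force": 25}}

```text
time: 0.93
position: [0.4415, -0.1711, 0.2018]
tool_rot: [2.044, 2.385, -0.0]
ft_force: [0.5, -0.6, 0.0]
width: 0.0877
grasp_force: 0.0
```

```bash
cat >> h.py <<'E'
def go(p,yaw):
    s=manip.sense(); r=R.from_rotvec(s["tool_rot"]); M=r.as_matrix()
    T=R.from_matrix(np.array([[np.cos(yaw),np.sin(yaw),0],[np.sin(yaw),-np.cos(yaw),0],[0,0,-1]]))
    print("t",s["time"],"pos",s["position"].round(4),"yaw",np.degrees(np.arctan2(M[1,0],M[0,0])).round(2),"tilt",M[:2,2].round(4),"w",round(s["width"],4),"g",s["grasp_force"],"ft",s["ft_force"].round(1))
    print("inc",np.degrees((r.inv()*T).as_rotvec()).round(2),r.inv().apply(np.array(p)-s["position"]).round(4))
E
python3 -c "
from h import *
go([.4175,.281,.10],np.radians(169.6))
print(manip.sense()['qpos'])"
```

```text
t 0.9333 pos [ 0.4415 -0.1711  0.2018] yaw 98.82 tilt [-0.     -0.0003] w 0.0877 g 0.0 ft [ 0.5 -0.6  0. ]
inc [-1.000e-02  1.000e-02 -7.078e+01] [0.4505 0.0456 0.1016]
[ 0.65839077  0.20803059 -0.44667782  1.95350191  0.10642308  1.00248302
  0.3166213 ]
```

Emit:
{"fn": "jog_arm", "kwargs": {"increments": [[0, 0, -71, 0.45, 0.045, 0.1, 0], [0, 0, -71, 0.45, 0.045, 0.1, 0], [0, 0, -71, 0.45, 0.045, 0.1, 0], [0, 0, -71, 0.45, 0.045, 0.1, 0], [0, 0, -71, 0.45, 0.045, 0.1, 0], [0, 0, -71, 0.45, 0.045, 0.1, 0], [0, 0, -71, 0.45, 0.045, 0.1, 0], [0, 0, -71, 0.45, 0.045, 0.1, 0], [0, 0, -71, 0.45, 0.045, 0.1, 0], [0, 0, -71, 0.45, 0.045, 0.1, 0]]}}

```text
time: 1.77
position: [0.4213, 0.235, 0.1114]
tool_rot: [0.279, 3.129, -0.0]
ft_force: [1.1, -0.2, 0.3]
width: 0.0881
grasp_force: 0.0
```

```bash
python3 -c "
from h import *
go([.4175,.281,.06],np.radians(169.6))
print(manip.sense()['qpos'])"
```

```text
t 1.7667 pos [0.4213 0.235  0.1114] yaw 169.8 tilt [ 0.0001 -0.0001] w 0.0881 g 0.0 ft [ 1.1 -0.2  0.3]
inc [-0.01  0.01  0.2 ] [0.0119 0.0446 0.0514]
[ 0.04471166  0.42775121 -0.80936443  2.01351435  0.40566387  0.86534618
  0.40371708]
```

Emit:
{"fn": "jog_arm", "kwargs": {"increments": [[0, 0, 0, 0.012, 0.044, 0.05, 0], [0, 0, 0, 0.012, 0.044, 0.05, 0], [0, 0, 0, 0.012, 0.044, 0.05, 0], [0, 0, 0, 0.012, 0.044, 0.05, 0], [0, 0, 0, 0.012, 0.044, 0.05, 0]]}}

```text
time: 2.18
position: [0.4181, 0.278, 0.0621]
tool_rot: [-0.289, -3.128, 0.001]
ft_force: [0.7, -0.7, 0.6]
width: 0.088
grasp_force: 0.0
```

```bash
python3 -c "
from h import *
import pickle
go([.4175,.281,.003],np.radians(169.6))
m=manip.camera_model('wrist');im=manip.get_image('wrist');pickle.dump((im,m),open('w1.pkl','wb'))
save('pics/w1.png',im,s=1.42)
c=np.array([.5404,.2585]);x=np.array([np.cos(np.radians(-10.4)),np.sin(np.radians(-10.4))]);y=np.array([-x[1],x[0]])
for a,b in((-.16,.015),(-.16,-.015),(-.116,.015),(-.116,-.015)):
  print(proj(m,[*(c+a*x+b*y),.012])*1.42)
"
```

```text
t 2.1833 pos [0.4181 0.278  0.0621] yaw 169.46 tilt [-0.0003 -0.0008] w 0.088 g 0.0 ft [ 0.7 -0.7  0.6]
inc [-0.05 -0.01 -0.14] [0.0011 0.0029 0.0591]
[437.96840694 252.72847487]
[369.84774048 252.91292778]
[435.96381862 345.86059018]
[371.54876651 346.01551877]
```

View pics/w1.png

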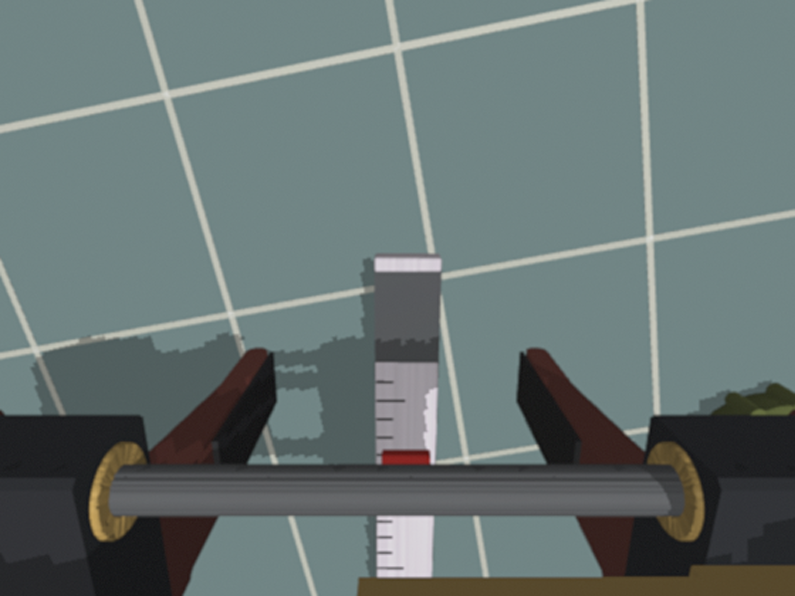

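The wrist view shows the rule's end at (375–441,257), about 2 mm from where I predicted and between the open fingers. The grey band spans rows 272–362. I'll descend and grip.

Emit:
{"fn": "jog_arm", "kwargs": {"increments": [[0, 0, 0, 0, 0.003, 0.03, 0], [0, 0, 0, 0, 0.003, 0.058, 0], [0, 0, 0, 0, 0.003, 0.059, 0], [0, 0, 0, 0, 0.003, 0.059, 0.9], [0, 0, 0, 0, 0.003, 0.059, 0.9], [0, 0, 0, 0, 0.003, 0.059, 0.9], [0, 0, 0, 0, 0.003, 0.059, 0.9], [0, 0, 0, 0, 0.003, 0.059, 0.9], [0, 0, 0, 0, 0.003, 0.059, 0.9]]}}

```text
time: 2.98
position: [0.4189, 0.2817, 0.0036]
tool_rot: [0.288, 3.127, 0.001]
ft_force: [0.5, -0.3, -0.0]
width: 0.0517
grasp_force: 0.0
```

```bash
python3 -c "
from h import *
y=np.radians(-3.0);o=np.array([.769,-.016]);B=np.array([[np.cos(y),-np.sin(y)],[np.sin(y),np.cos(y)]])
p=o+B@[-.300,.066];print(p)
go([*p,.0045],np.radians(177))
print(manip.sense()['qpos'])
"
```

```text
[0.47286531 0.06561034]
t 2.9833 pos [0.4189 0.2817 0.0036] yaw 169.46 tilt [0.001  0.0002] w 0.0517 g 0.0 ft [ 0.5 -0.3 -0. ]
inc [ 0.02  0.05 -7.54] [-0.0926 -0.2026 -0.0009]
[-0.17092011  0.61830883 -0.66774717  2.0356107   0.60154548  0.68805754
  0.15761677]
```

Still closing. I'll wait for the grip.

Emit:
{"fn": "jog_arm", "kwargs": {"increments": [[0, 0, 0, 0, 0, 0, 0.9], [0, 0, 0, 0, 0, 0, 0.9], [0, 0, 0, 0, 0, 0, 0.9], [0, 0, 0, 0, 0, 0, 0.9], [0, 0, 0, 0, 0, 0, 0.9]]}}

```text
time: 3.4
position: [0.4185, 0.2819, 0.0029]
tool_rot: [0.288, 3.128, 0.0]
ft_force: [-0.1, -0.3, 1.2]
width: 0.0295
grasp_force: 25.0
```

```bash
python3 -c "
from h import *
go([.4729,.0656,.0045],np.radians(177))
"
```

```text
t 3.4 pos [0.4185 0.2819 0.0029] yaw 169.49 tilt [0. 0.] w 0.0295 g 25.000188052654266 ft [-0.1 -0.3  1.2]
inc [ 0.    0.   -7.51] [-0.0929 -0.2027 -0.0016]
```

Emit:
{"fn": "jog_arm", "kwargs": {"increments": [[0, 0, -1, -0.005, -0.01, -0.001, 0.9], [0, 0, -2.5, -0.013, -0.03, -0.001, 0.9], [0, 0, -4.5, -0.023, -0.055, -0.001, 0.9], [0, 0, -6.5, -0.034, -0.08, -0.001, 0.9], [0, 0, -7.5, -0.046, -0.105, -0.001, 0.9], [0, 0, -7.5, -0.058, -0.13, -0.001, 0.9], [0, 0, -7.5, -0.072, -0.155, -0.001, 0.9], [0, 0, -7.5, -0.083, -0.18, -0.001, 0.9], [0, 0, -7.5, -0.09, -0.197, -0.001, 0.9], [0, 0, -7.5, -0.093, -0.203, -0.001, 0.9]]}}

```text
time: 4.23
position: [0.473, 0.0616, 0.0034]
tool_rot: [-0.089, -3.139, 0.003]
ft_force: [-0.1, 0.7, -0.0]
width: 0.0296
grasp_force: 25.0
```

```bash
python3 -c "
from h import *
go([.4729,.0656,.0045],np.radians(177))
im=manip.get_image('top');save('pics/t2.png',im,(250,140,390,245),5.7)
import pickle;pickle.dump((im,manip.camera_model('top')),open('t2.pkl','wb'))
"
```

```text
t 4.2333 pos [0.473  0.0616 0.0034] yaw 176.75 tilt [-0.0011 -0.0017] w 0.0296 g 25.00201553106308 ft [-0.1  0.7 -0. ]
inc [-0.1  -0.06 -0.25] [ 0.0003  0.004  -0.0011]
```

View pics/t2.png

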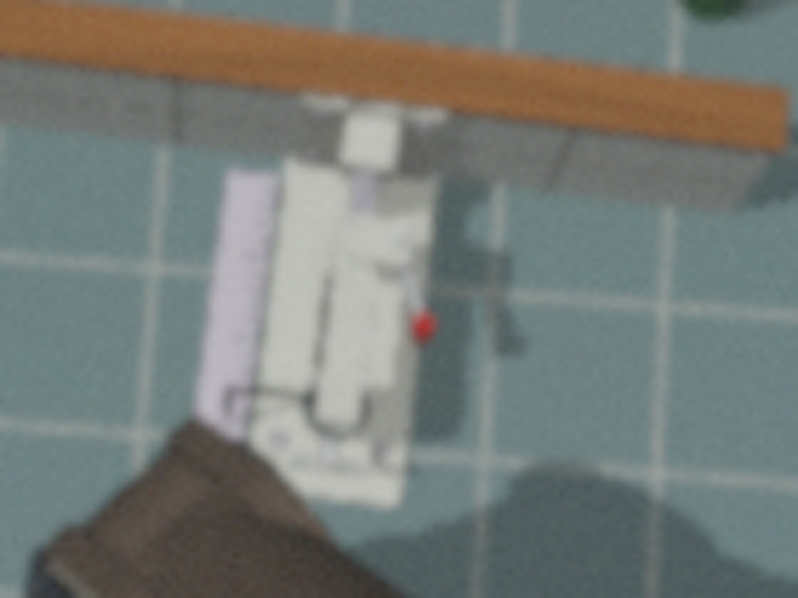

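The rule lies parallel to the foot plate, with a gap of a few mm to the plate and about 12–16 mm to the tiles. I'll advance until it touches.

Emit:
{"fn": "jog_arm", "kwargs": {"increments": [[0, 0, -0.2, -0.003, 0, 0, 0.9], [0, 0, -0.2, -0.006, 0, 0, 0.9], [0, 0, -0.2, -0.008, 0, 0, 0.9], [0, 0, -0.2, -0.01, 0, 0, 0.9], [0, 0, -0.2, -0.011, 0, 0, 0.9], [0, 0, -0.2, -0.012, 0, 0, 0.9]]}}

```text
time: 4.78
position: [0.4849, 0.0654, 0.0039]
tool_rot: [-0.075, -3.141, -0.0]
ft_force: [0.4, -0.0, -1.6]
width: 0.0299
grasp_force: 25.0
```

Emit:
{"fn": "jog_arm", "kwargs": {"increments": [[0, 0, 0, -0.001, 0, 0, 0.9], [0, 0, 0, -0.002, 0, 0, 0.9], [0, 0, 0, -0.003, 0, 0, 0.9], [0, 0, 0, -0.003, 0, 0, 0.9]]}}

```text
time: 5.12
position: [0.4873, 0.0643, 0.0037]
tool_rot: [-0.077, -3.139, 0.0]
ft_force: [-2.1, 0.2, -1.4]
width: 0.0298
grasp_force: 25.0
```

Emit:
{"fn": "jog_arm", "kwargs": {"increments": [[0, 0, 0, -0.001, 0, 0, 0.9], [0, 0, 0, -0.002, 0, 0, 0.9], [0, 0, 0, -0.002, 0, 0, 0.9]]}}

```text
time: 5.37
position: [0.4874, 0.0642, 0.0032]
tool_rot: [-0.076, -3.136, 0.002]
ft_force: [-7.4, 1.7, -0.3]
width: 0.0302
grasp_force: 25.0
```

Emit:
{"fn": "jog_arm", "kwargs": {"increments": [[0, 0, 0, 0, -0.001, 0, 0.9], [0, 0, 0, 0, -0.002, 0, 0.9], [0, 0, 0, 0, -0.003, 0, 0.9], [0, 0, 0, 0, -0.003, 0, 0.9]]}}

```text
time: 5.7
position: [0.4871, 0.0615, 0.0032]
tool_rot: [-0.074, -3.137, 0.001]
ft_force: [-7.2, 2.1, 0.0]
width: 0.0296
grasp_force: 25.1
```

Emit:
{"fn": "jog_arm", "kwargs": {"increments": [[0, 0, 0, 0, -0.001, 0, 0.9], [0, 0, 0, 0, -0.002, 0, 0.9], [0, 0, 0, 0, -0.002, 0, 0.9]]}}

```text
time: 5.95
position: [0.487, 0.0599, 0.0032]
tool_rot: [-0.073, -3.137, 0.0]
ft_force: [-7.6, 3.5, -0.6]
width: 0.0299
grasp_force: 25.2
```

Emit:
{"fn": "jog_arm", "kwargs": {"increments": [[0, 0, 0, 0, -0.001, 0, 0.9], [0, 0, 0, 0, -0.002, 0, 0.9], [0, 0, 0, 0, -0.002, 0, 0.9]]}}

```text
time: 6.2
position: [0.487, 0.0579, 0.0032]
tool_rot: [-0.073, -3.137, 0.0]
ft_force: [-7.5, 2.3, -1.1]
width: 0.0299
grasp_force: 25.3
```

```bash
python3 -c "
from h import *
go([.487,.058,.004],np.radians(177));print(manip.sense()['moment'])
"
```

```text
t 6.2 pos [0.487  0.0579 0.0032] yaw 177.33 tilt [-0.0038 -0.0001] w 0.0299 g 25.28413474559784 ft [-7.5  2.3 -1.1]
inc [-0.02 -0.22  0.33] [ 0.      0.0001 -0.0008]
[0.76735969 1.52035829 0.67876603]
```

Emit:
{"fn": "jog_arm", "kwargs": {"increments": [[0, 0, 0, 0, -0.001, 0, 0.9], [0, 0, 0, 0, -0.0015, 0, 0.9], [0, 0, 0, 0, -0.0015, 0, 0.9]]}}

```text
time: 6.45
position: [0.4869, 0.0566, 0.0032]
tool_rot: [-0.072, -3.137, -0.0]
ft_force: [-7.6, 3.6, -0.2]
width: 0.0297
grasp_force: 25.4
```

Emit:
{"fn": "jog_arm", "kwargs": {"increments": [[0, 0, 0, 0, -0.001, 0, 0.9], [0, 0, 0, 0, -0.0015, 0, 0.9], [0, 0, 0, 0, -0.0015, 0, 0.9]]}}

```text
time: 6.7
position: [0.487, 0.055, 0.0033]
tool_rot: [-0.073, -3.137, 0.0]
ft_force: [-7.1, 2.7, -0.7]
width: 0.0297
grasp_force: 25.4
```

```bash
python3 -c "
from h import *
go([.487,.058,.004],np.radians(177));print(manip.sense()['moment'])
"
```

```text
t 6.7 pos [0.487  0.055  0.0033] yaw 177.33 tilt [-0.0036 -0.    ] w 0.0297 g 25.370889008045197 ft [-7.1  2.7 -0.7]
inc [-0.01 -0.21  0.33] [ 0.0001  0.003  -0.0007]
[0.78918738 1.45982939 0.64044655]
```

```bash
python3 -c "
from h import *
import pickle
m=manip.camera_model('wrist');a=manip.get_image('wrist');b=manip.get_image('top');c=manip.get_image('scene')
pickle.dump((a,m,b,manip.camera_model('top'),c,manip.camera_model('scene')),open('v3.pkl','wb'))
w=a
t=cv2.resize(b[155:230,270:370],(400,300),interpolation=cv2.INTER_CUBIC)
s=cv2.resize(c[195:285,240:360],(400,300),interpolation=cv2.INTER_CUBIC)
w=cv2.resize(a,(400,300),interpolation=cv2.INTER_AREA); 
save('pics/v3.png',np.vstack([np.hstack([t,s]),np.hstack([w,np.zeros_like(w)])]))
"
```

```text
(no output)
```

View pics/v3.png

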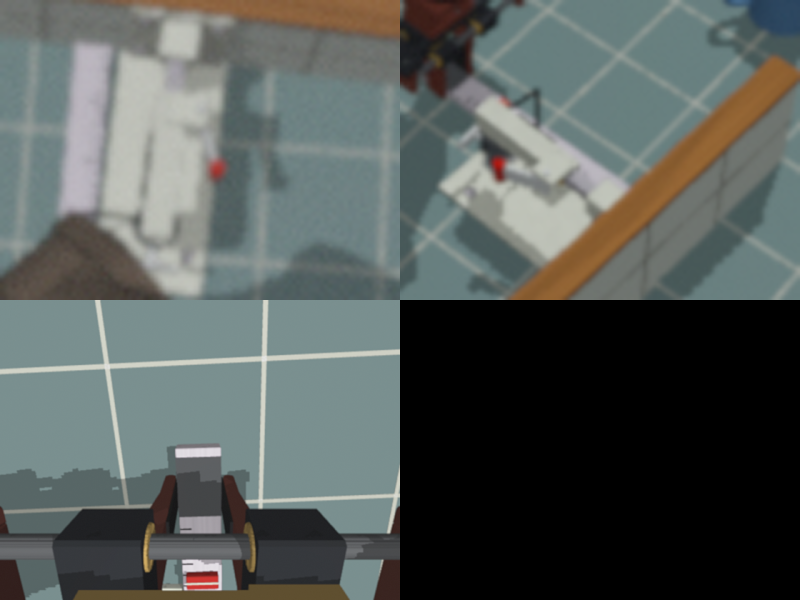

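The top crop shows the rule touching the foot plate near its front, with about 5 mm left open at the zero end. The tile friction held that end back, so the rule needs roughly 1.5–2° of clockwise turn. I'll back off the tiles, turn it, then press again.

Emit:
{"fn": "jog_arm", "kwargs": {"increments": [[0, 0, 0, 0.003, 0.001, 0, 0.9], [0, 0, 0.8, 0.005, 0.003, 0, 0.9], [0, 0, 1.5, 0.005, 0.004, 0, 0.9], [0, 0, 1.5, 0.005, 0.004, 0, 0.9], [0, 0, 1.5, 0.005, 0.003, 0, 0.9], [0, 0, 1.5, 0.005, 0.002, 0, 0.9], [0, 0, 1.5, 0.005, 0.002, 0, 0.9]]}}

```text
time: 7.43
position: [0.4848, 0.0571, 0.004]
tool_rot: [0.117, 3.139, 0.001]
ft_force: [-0.6, 4.1, -0.4]
width: 0.0296
grasp_force: 25.1
```

```bash
cat >> h.py <<'E'
def gapimg(n,b):
    m=manip.camera_model('top')
    save(n,b,(270,150,350,210),10)
E
python3 -c "
from h import *
go([.487,.058,.004],np.radians(176));print(manip.sense()['moment'])
b=manip.get_image('top'); m=manip.camera_model('top')
# rule vs plate: sample rows; rule is pinkish, plate whitish, counter green
for v in range(166,204,3):
  row=b[v-1:v+2,272:312].astype(int).mean(0); print(v,' '.join('%d'%(x[0]) for x in row[8:28]),'|',' '.join('%d'%(x[2]-x[1]) for x in row[8:28]))
gapimg('pics/g4.png',b)
"
```

```text
t 7.4333 pos [0.4848 0.0571 0.004 ] yaw 175.72 tilt [0.0007 0.0009] w 0.0296 g 25.107589066028595 ft [-0.6  4.1 -0.4]
inc [ 0.05  0.04 -0.28] [-0.0021  0.0011  0.    ]
[ 0.80048678 -0.02964105  0.48492905]
166 111 108 107 109 109 109 110 111 111 113 121 135 146 148 144 140 134 133 132 128 | 0 -1 0 -1 -1 -1 0 -2 -1 -1 0 2 2 4 3 2 1 1 1 1
169 114 110 110 111 111 110 110 109 111 117 140 169 181 184 185 184 181 178 175 169 | -1 1 0 0 0 0 0 0 -1 1 4 6 8 9 7 8 7 7 7 4
172 112 110 109 110 110 110 111 109 111 122 147 174 183 186 186 185 184 180 172 169 | 1 0 0 0 1 1 0 2 1 3 5 7 8 7 9 8 8 9 7 2
175 111 108 109 109 112 111 110 111 114 134 160 178 185 186 186 185 183 177 170 166 | 0 0 1 1 0 1 0 0 1 3 7 8 8 8 7 8 8 7 5 -1
178 111 108 110 110 110 109 110 110 118 144 171 184 185 186 184 182 179 174 169 169 | 0 1 1 0 1 0 1 1 2 4 6 9 9 8 8 8 7 7 4 -4
181 108 109 108 109 109 110 109 113 126 153 177 185 185 182 179 178 176 170 164 172 | 1 1 0 0 2 1 0 1 3 5 7 8 9 8 8 9 8 7 0 -5
184 112 112 110 110 113 113 112 117 142 168 181 185 185 185 183 180 175 166 165 179 | 0 0 0 1 0 0 0 1 5 6 8 8 9 8 8 8 7 5 -2 -7
187 129 128 126 127 126 126 125 131 152 175 184 185 186 184 182 178 173 167 168 181 | -1 0 0 -1 0 -1 0 0 3 6 8 8 8 9 8 9 7 4 -3 -6
190 111 111 111 111 113 112 117 133 160 179 184 185 185 185 182 177 170 164 173 185 | 0 0 1 1 1 0 1 4 6 8 8 8 8 8 9 8 5 0 -5 -7
193 110 109 110 110 110 110 120 145 173 184 187 186 184 183 181 176 171 170 182 188 | 1 1 1 1 1 1 2 4 7 8 8 9 8 8 8 8 4 -3 -7 -8
196 111 110 111 109 111 112 125 153 177 185 186 184 181 178 176 172 173 180 187 189 | 2 0 1 0 1 1 3 5 8 8 8 8 8 7 8 6 1 -4 -6 -8
199 109 110 111 110 112 114 139 166 181 186 187 186 185 183 177 169 165 182 189 190 | 1 0 0 0 2 1 3 6 8 8 8 8 8 8 8 5 -2 -7 -7 -8
202 109 109 109 110 111 118 148 174 186 188 188 186 184 179 174 167 169 182 189 190 | 1 0 1 1 0 2 5 7 9 9 9 8 8 8 7 2 -4 -7 -8 -8
```

View pics/g4.png

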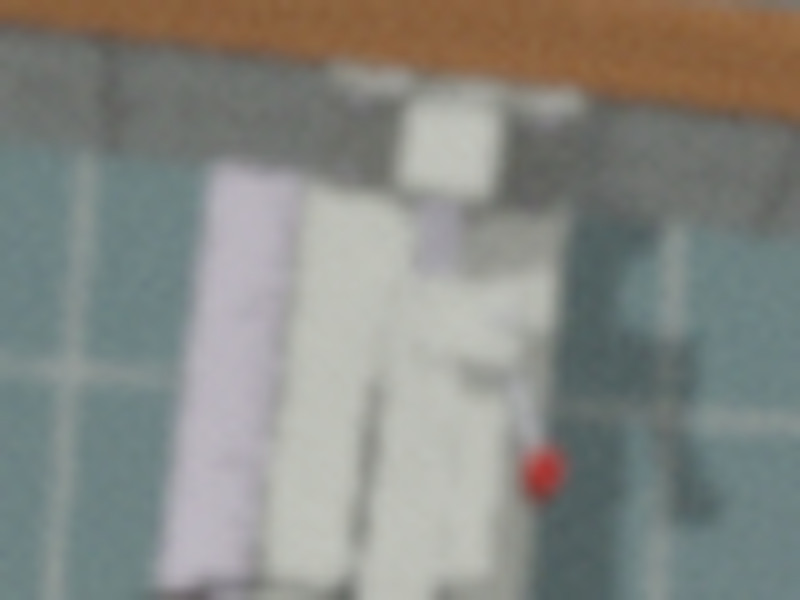

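The rule's right edge now looks flush along the plate, and both edge slopes match the plate's. I'll butt it against the tiles again.

Emit:
{"fn": "jog_arm", "kwargs": {"increments": [[0, 0, 0, -0.002, 0, 0, 0.9], [0, 0, 0, -0.004, 0, 0, 0.9], [0, 0, 0, -0.005, 0, 0, 0.9], [0, 0, 0, -0.006, 0, 0, 0.9], [0, 0, 0, -0.006, 0, 0, 0.9]]}}

```text
time: 7.9
position: [0.4873, 0.0569, 0.0031]
tool_rot: [-0.116, -3.134, 0.0]
ft_force: [-9.3, 5.4, 1.1]
width: 0.0299
grasp_force: 25.1
```

```bash
cat >> h.py <<'E'
def edge(b):
    # sub-pixel columns of the rule's left edge and rule/plate border
    for v in range(168,206,4):
        r=cv2.GaussianBlur(b[v-2:v+3].astype(float).mean(0)[None],(3,1),0)[0]
        R_=r[270:305,0]; c=r[270:305,2]-r[270:305,1]
        i=next(k for k in range(35) if R_[k]>147 ); L=270+i-1+(147-R_[i-1])/(R_[i]-R_[i-1])
        j=next((k for k in range(i+5,35) if c[k]<1.5),None); Rr=270+j-1+(c[j-1]-1.5)/(c[j-1]-c[j]) if j else -1
        print(v,round(L,2),round(Rr,2))
E
python3 -c "
from h import *
go([.487,.058,.004],np.radians(176));print(manip.sense()['moment'])
edge(manip.get_image('top'))
"
```

```text
t 7.9 pos [0.4873 0.0569 0.0031] yaw 175.75 tilt [-0.0056 -0.    ] w 0.0299 g 25.103992223739624 ft [-9.3  5.4  1.1]
inc [-0.02 -0.32 -0.25] [ 0.0004  0.0011 -0.0009]
[1.41238831 1.92204532 0.4272232 ]
168 290.43 299.4
172 289.89 299.01
176 289.3 298.38
180 288.85 297.95
184 288.19 297.49
188 287.57 297.03
192 287.17 296.41
196 286.74 295.85
200 286.18 295.36
204 285.92 294.81
```

Emit:
{"fn": "jog_arm", "kwargs": {"increments": [[0, 0, 0, 0.001, 0.001, 0, 0.9], [0, 0, 0, 0.001, 0.001, 0, 0.4], [0, 0, 0, 0.001, 0.001, 0, 0.4], [0, 0, 0, 0.001, 0.001, 0, 0.4], [0, 0, 0, 0.001, 0.001, 0, 0.4], [0, 0, 0, 0.001, 0.001, -0.02, 0.2], [0, 0, 0, 0.001, 0.001, -0.06, 0.2], [0, 0, 0, 0.02, 0.001, -0.1, 0.2], [0, 0, 0, 0.06, 0.001, -0.14, 0.2], [0, 0, 0, 0.09, 0.001, -0.17, 0.2]]}}

```text
time: 8.78
position: [0.4133, 0.0632, 0.1623]
tool_rot: [0.12, 3.139, 0.001]
ft_force: [-0.2, -1.4, 0.8]
width: 0.0702
grasp_force: 0.0
```

```bash
python3 -c "
from h import *
go([.58,-.01,.25],np.radians(177))
import pickle
b=manip.get_image('top');m=manip.camera_model('top');pickle.dump((b,m),open('t5.pkl','wb'));edge(b)
save('pics/t5.png',b,(260,150,370,232),7.2)
o=np.array([.769,-.016])
for yw in(-2.8,-3.3):
  y=np.radians(yw);B=np.array([[np.cos(y),-np.sin(y)],[np.sin(y),np.cos(y)]])
  p=[proj(m,[*(o+B@[x,.045]),.012]) for x in(-.03,-.15)];d=p[0]-p[1];print(yw,-d[0]/d[1])
"
```

```text
t 8.7833 pos [0.4133 0.0632 0.1623] yaw 175.63 tilt [0.0004 0.0006] w 0.0702 g 0.0 ft [-0.2 -1.4  0.8]
inc [ 0.04  0.02 -1.37] [-0.1718 -0.0602 -0.0877]
168 290.61 299.33
172 290.05 298.94
176 289.46 298.43
180 289.03 298.04
184 288.33 297.41
188 287.72 296.97
192 287.32 296.46
196 286.83 295.84
200 286.24 295.29
204 285.8 294.77
-2.8 0.12369510959910883
-3.3 0.1329347767932829
```

View pics/t5.png

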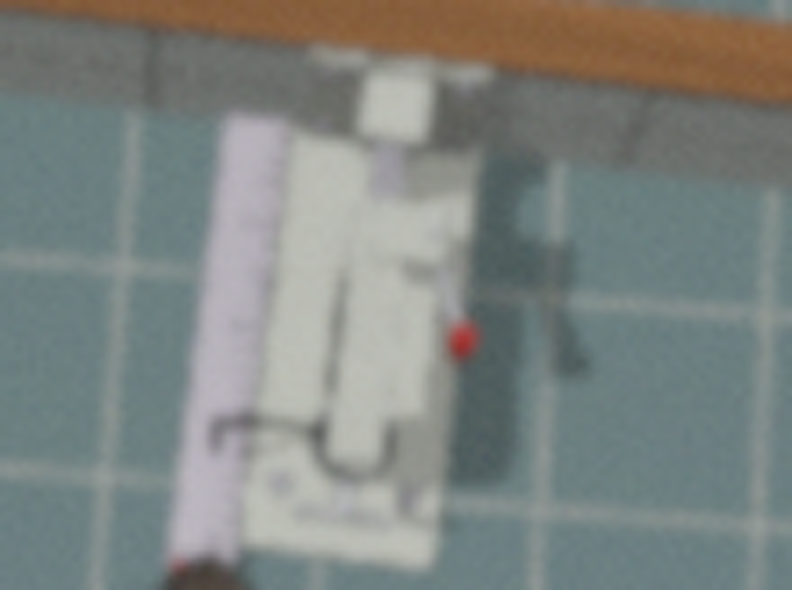

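The rule lies flush and butted after release: the border runs straight along the plate and there is no gap at the tiles. Next I'll locate the roller and pad for the sleeve grasp.

```bash
python3 -c "
from h import *
import pickle
b,m=pickle.load(open('t5.pkl','rb'))
q=lambda x,y,z: at(m,260+(x+.5)/7.2-.5,150+(y+.5)/7.2-.5,z)[:2]
y=np.radians(-3.1);B=np.array([[np.cos(y),-np.sin(y)],[np.sin(y),np.cos(y)]])
x=b[150:232,300:350].astype(int); msk=(x[:,:,0]-x[:,:,1]>40)&(x[:,:,0]-x[:,:,2]>40); msk[:30]=False
v,u=np.nonzero(msk);print('roller px',u.mean()+300,v.mean()+150,len(u))
rol=at(m,u.mean()+300,v.mean()+150,.112)[:2]
# plate corners z=.006
c={(-.2,.045):q(243,545,.006),(-.2,-.045):q(434,569,.006),(0,-.045):None}
O=[]
for k,w in c.items():
  if w is not None: O.append(w-B@np.array(k)); print(k,w,'->origin',O[-1])
e=q(226,116,.012); print('rule zero L',e,'->o',e-B@[0,.075])
o=np.array([.769,-.016])
print('roller b',B.T@(rol-o)); print('ptr elbow b',B.T@(q(212,424,.1)-o),B.T@(q(213,452,.027)-o))
"
```

```text
roller px 323.8 196.86666666666667 15
(-0.2, 0.045) [0.57029856 0.03703689] ->origin [ 0.76757235 -0.01871302]
(-0.2, -0.045) [ 0.56583616 -0.0506195 ] ->origin [ 0.76797704 -0.01650111]
rule zero L [0.77133291 0.05962505] ->o [ 0.767277  -0.0152652]
roller b [-0.11924469 -0.04056595]
ptr elbow b [-0.16716876  0.06193535] [-0.16437026  0.0610157 ]
```

Emit:
{"fn": "jog_arm", "kwargs": {"increments": [[0, 0, -1.3, -0.03, -0.01, -0.035, 0], [0, 0, -1.3, -0.07, -0.02, -0.04, 0], [0, 0, -1.3, -0.11, -0.03, -0.04, 0], [0, 0, -1.3, -0.15, -0.045, -0.04, 0], [0, 0, -1.3, -0.19, -0.055, -0.04, 0], [0, 0, -1.3, -0.22, -0.065, -0.04, 0], [0, 0, -1.3, -0.235, -0.07, -0.03, 0], [0, 0, -1.3, -0.24, -0.071, -0.01, 0], [0, 0, -1.3, -0.24, -0.071, 0, 0], [0, 0, -1.3, -0.24, -0.071, 0, 0]], "force": 6}}

```text
time: 9.67
position: [0.6458, -0.0264, 0.1581]
tool_rot: [-0.083, -3.136, -0.0]
ft_force: [-0.5, -0.3, -0.5]
width: 0.088
grasp_force: 0.0
```

```bash
python3 -c "
from h import *
go([.647,-.0255,.086],np.radians(176.9))
print(manip.sense()['qpos'])
import pickle
m=manip.camera_model('wrist');w=manip.get_image('wrist');pickle.dump((w,m),open('w6.pkl','wb'))
save('pics/w6.png',w,s=1.42)
y=np.radians(-3.1);B=np.array([[np.cos(y),-np.sin(y)],[np.sin(y),np.cos(y)]]);o=np.array([.7677,-.0165])
P=lambda x,y_,z:(proj(m,[*(o+B@[x,y_]),z])*1.42).round(1)
s=.017
print('pad top ends',P(-.079-s,.015,.117),P(-.129-s,.015,.117),'roller top',P(-.101-s,-.040,.118),'sleeve front',P(-.16-s,.012,.118),P(-.16-s,-.012,.118),'plate',P(-.2,.045,.006),P(-.2,-.045,.006),'cursor',P(-.215,.06,.018),'ptr',P(-.145-s,.06,.025))
"
```

```text
t 9.6667 pos [ 0.6458 -0.0264  0.1581] yaw 176.96 tilt [-0.0048  0.0002] w 0.088 g 0.0 ft [-0.5 -0.3 -0.5]
inc [-0.   -0.27  0.06] [-0.0015  0.0009  0.072 ]
[ 0.48721896  0.63717114 -0.79306338  1.56772802  0.48236735  1.14716636
  1.1063136 ]
pad top ends [465.7 389.3] [470.4 283.5] roller top [344.  345.2] sleeve front [466.7 210.8] [408.1 210.8] plate [496.5 154.1] [350.7 154. ] cursor [527.6 127.3] ptr [524.  219.8]
```

View pics/w6.png

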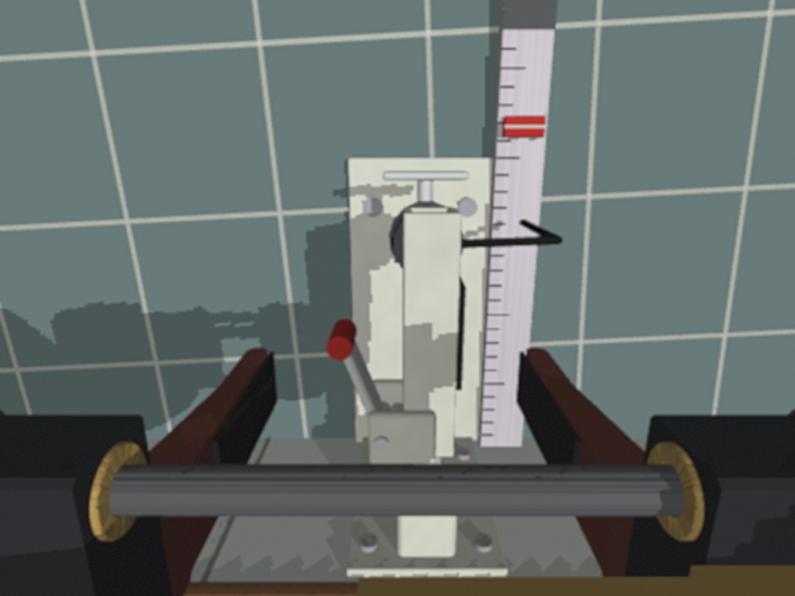

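The wrist view shows:
- the roller top at (340,348) and pad edge x ≈ 459, so their midpoint is near the finger centre x ≈ 395
- the pointer tip at about (522,222)
- the cursor line at (524,126)

The hand is centred, so I'll work out the draw distance.

```bash
python3 -c "
from h import *
import pickle
w,m=pickle.load(open('w6.pkl','rb'))
y=np.radians(-3.1);B=np.array([[np.cos(y),-np.sin(y)],[np.sin(y),np.cos(y)]]);o=np.array([.7677,-.0165])
b=lambda x,y_,z:(B.T@(at(m,x/1.42,y_/1.42,z)[:2]-o)).round(4)
print('ptr',b(521,222,.025),'cursor',b(524,126.5,.018),'plate',b(347,158,.006),b(491,158,.006),'ruleR end of dark',b(501,28,.012),'pad',b(458,388,.117),b(463,280,.117),'roller',b(340,348,.118))
print('tcp px',proj(m,[.6458,-.0264,.158])*1.42,proj(m,[.6458,-.0264,.117])*1.42)
"
```

```text
ptr [-0.1607  0.0583] cursor [-0.2154  0.0579] plate [-0.1976 -0.0473] [-0.1977  0.0418] ruleR end of dark [-0.2685  0.0424] pad [-0.0967  0.0114] [-0.1475  0.0118] roller [-0.1167 -0.0418]
tcp px [397.2525659  377.75359989] [397.04761493 337.66265292]
```

Emit:
{"fn": "jog_arm", "kwargs": {"increments": [[0, 0, 0, 0, 0, 0.02, 0], [0, 0, 0, 0, 0, 0.045, 0], [0, 0, 0, 0, 0, 0.065, 0], [0, 0, 0, 0, 0, 0.072, 0], [0, 0, 0, 0, 0, 0.072, 0.25], [0, 0, 0, 0, 0, 0.072, 0.4], [0, 0, 0, 0, 0, 0.072, 0.5], [0, 0, 0, 0, 0, 0.072, 0.5], [0, 0, 0, 0, 0, 0.072, 0.5], [0, 0, 0, 0, 0, 0.072, 0.5]], "force": 5}}

```text
time: 10.55
position: [0.6483, -0.0271, 0.0904]
tool_rot: [0.084, 3.139, -0.002]
ft_force: [-0.9, -3.2, 5.9]
width: 0.0616
grasp_force: 5.0
```

Emit:
{"fn": "jog_arm", "kwargs": {"increments": [[0, 0, 0, 0, 0, -0.002, 0.5], [0, 0, 0, 0, 0, -0.002, 0.5], [0, 0, 0, 0, 0, -0.002, 0.5]]}}

```text
time: 10.8
position: [0.6475, -0.027, 0.091]
tool_rot: [-0.084, -3.14, 0.002]
ft_force: [0.1, -5.3, 1.2]
width: 0.0608
grasp_force: 5.0
```

```bash
python3 -c "
from h import *
go([.647,-.0255,.086],np.radians(176.9))"
```

```text
t 10.8 pos [ 0.6475 -0.027   0.091 ] yaw 176.93 tilt [-0.0002 -0.0011] w 0.0608 g 5.000108666718006 ft [ 0.1 -5.3  1.2]
inc [-0.07 -0.01  0.03] [0.0005 0.0015 0.005 ]
```

The roller finger is carrying the load alone (Fy about -5), so I'll shift the hand to -y until the two sides balance.

Emit:
{"fn": "jog_arm", "kwargs": {"increments": [[0, 0, 0, 0, -0.001, 0, 0.5], [0, 0, 0, 0, -0.001, 0, 0.5], [0, 0, 0, 0, -0.001, 0, 0.5], [0, 0, 0, 0, -0.001, 0, 0.5]]}}

```text
time: 11.13
position: [0.6474, -0.027, 0.0909]
tool_rot: [-0.083, -3.14, 0.0]
ft_force: [0.4, -3.2, -0.3]
width: 0.0611
grasp_force: 5.0
```

Emit:
{"fn": "jog_arm", "kwargs": {"increments": [[0, 0, 0, 0, -0.001, 0, 0.5], [0, 0, 0, 0, -0.001, 0, 0.5], [0, 0, 0, 0, -0.001, 0, 0.5], [0, 0, 0, 0, -0.001, 0, 0.5]]}}

```text
time: 11.47
position: [0.6474, -0.027, 0.0909]
tool_rot: [-0.082, -3.141, -0.002]
ft_force: [1.2, 0.8, -2.9]
width: 0.0613
grasp_force: 5.0
```

Emit:
{"fn": "jog_arm", "kwargs": {"increments": [[0, 0, 0, 0.002, 0, 0, 0.5], [0, 0, 0, 0.005, 0, 0, 0.5], [0, 0, 0, 0.01, 0, 0, 0.5], [0, 0, 0, 0.015, 0, 0, 0.5], [0, 0, 0, 0.02, 0, 0, 0.5], [0, 0, 0, 0.025, 0, 0, 0.5], [0, 0, 0, 0.03, 0, 0, 0.5], [0, 0, 0, 0.034, 0, 0, 0.5], [0, 0, 0, 0.037, 0, 0, 0.5], [0, 0, 0, 0.038, 0, 0, 0.5]]}}

```text
time: 12.3
position: [0.6086, -0.0251, 0.091]
tool_rot: [-0.081, -3.14, -0.001]
ft_force: [2.0, 5.7, -5.7]
width: 0.0616
grasp_force: 5.0
```

```bash
python3 -c "
from h import *
go([.6474-.038,-.027+.0021,.091],np.radians(176.9))
import pickle
m=manip.camera_model('wrist');w=manip.get_image('wrist');pickle.dump((w,m),open('w7.pkl','wb'))
save('pics/w7.png',w,(200,40,480,250),2.85)
"
```

```text
t 12.3 pos [ 0.6086 -0.0251  0.091 ] yaw 177.03 tilt [-0.0004  0.0008] w 0.0616 g 4.9998123943805695 ft [ 2.   5.7 -5.7]
inc [ 0.04 -0.03  0.13] [-0.0008  0.0002 -0.    ]
```

View pics/w7.png

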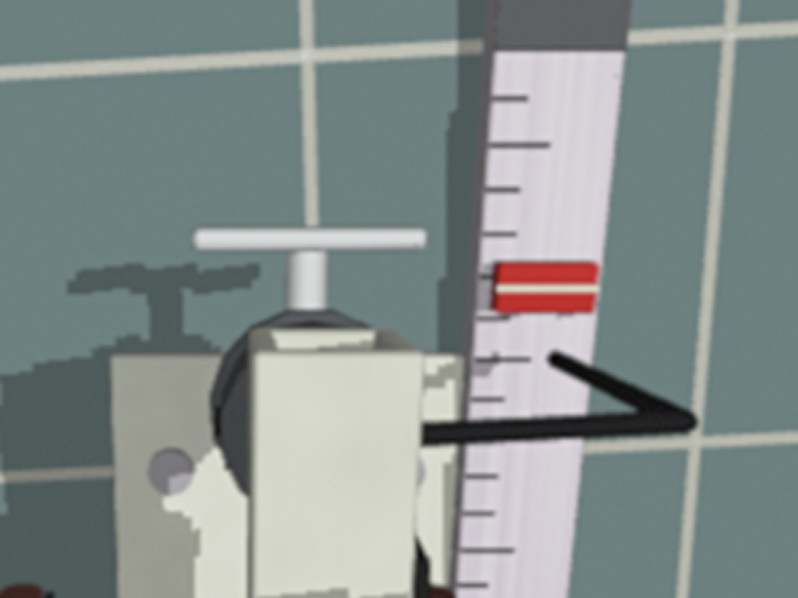

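The sleeve followed the hand. The pointer tip is at (556,357) in the crop and the cursor line at (547,288).

```bash
python3 -c "
from h import *
import pickle
w,m=pickle.load(open('w7.pkl','rb'))
y=np.radians(-3.1);B=np.array([[np.cos(y),-np.sin(y)],[np.sin(y),np.cos(y)]]);o=np.array([.7677,-.0165])
b=lambda x,y_,z:(B.T@(at(m,200+(x+.5)/2.85-.5,40+(y_+.5)/2.85-.5,z)[:2]-o)).round(4)
print(b(556,357,.025),b(547,288,.018))
"
```

```text
[-0.2006  0.0593] [-0.2159  0.058 ]
```

Emit:
{"fn": "jog_arm", "kwargs": {"increments": [[0, 0, 0, 0.003, 0.001, 0.001, 0.5], [0, 0, 0, 0.006, 0.0015, 0.002, 0.5], [0, 0, 0, 0.009, 0.0015, 0.002, 0.5], [0, 0, 0, 0.011, 0.0015, 0.002, 0.5], [0, 0, 0, 0.011, 0.0015, 0.002, 0.5]]}}

```text
time: 12.77
position: [0.5987, -0.0246, 0.0901]
tool_rot: [0.084, 3.139, -0.002]
ft_force: [-1.1, 0.5, 6.0]
width: 0.0612
grasp_force: 5.0
```

Emit:
{"fn": "jog_arm", "kwargs": {"increments": [[0, 0, 0, 0.002, 0, -0.0005, 0.5], [0, 0, 0, 0.004, 0, -0.0005, 0.5], [0, 0, 0, 0.005, 0, -0.0005, 0.5], [0, 0, 0, 0.005, 0, -0.0005, 0.5]]}}

```text
time: 13.1
position: [0.5936, -0.0243, 0.0902]
tool_rot: [0.084, 3.14, -0.002]
ft_force: [-0.5, -0.1, 6.1]
width: 0.0614
grasp_force: 5.0
```

```bash
cat >> h.py <<'E'
def ptr(w,m,save_=None):
    y=np.radians(-3.1);B=np.array([[np.cos(y),-np.sin(y)],[np.sin(y),np.cos(y)]]);o=np.array([.7677,-.0165])
    b=lambda u,v,z:(B.T@(at(m,u,v,z)[:2]-o)).round(4)
    x=w.astype(int); red=((x[:,:,0]-x[:,:,1]>60)&(x[:,:,0]-x[:,:,2]>60))
    red[:,:350]=0; red[250:]=0
    v,u=np.nonzero(red); print('red u',u.min(),u.max(),'v',v.min(),v.max(),len(u))
    c0,c1=u.min()+3,u.max()-3; r0,r1=v.min()+3,v.max()-2
    g=x[r0:r1,c0:c1,1].astype(float); med=np.median(g,axis=1)-np.median(g,axis=1).min(); vl=r0+(med*np.arange(len(med))).sum()/med.sum()
    dark=(x.max(2)<60).astype(np.uint8); dark[:,:380]=0; dark[:110]=0; dark[250:]=0; dark[:,450:]=0
    n,l,st,_=cv2.connectedComponentsWithStats(dark)
    # the wire: component of some size nearest the rule's columns
    for k in range(1,n):
        if st[k,4]>40:
            vv,uu=np.nonzero(l==k); t=vv.min(); sel=vv<t+5
            print('comp',st[k],'tip',uu[sel].mean(),t+2.5,b(uu[sel].mean(),t+2.5,.025))
    print('line v',vl,b((c0+c1)/2,vl,.018))
E
python3 -c "
from h import *
import pickle
ptr(*pickle.load(open('w7.pkl','rb')))
go([.594,-.0244,.091],np.radians(176.9))
m=manip.camera_model('wrist');w=manip.get_image('wrist');pickle.dump((w,m),open('w8.pkl','wb'))
ptr(w,m)
x=w.astype(int)
for v in range(126,176,2): print(v,' '.join('%3d,%3d'%(x[v,u,0],x[v,u,1]) for u in range(374,412,3)))
"
```

```text
red u 373 409 v 132 149 527
comp [380 164  64  30 680] tip 397.45714285714286 166.5 [-0.1996  0.0612]
line v 140.67470956210903 [-0.2159  0.0576]
t 13.1 pos [ 0.5936 -0.0243  0.0902] yaw 176.95 tilt [ 0.0008 -0.0011] w 0.0614 g 5.000406727194786 ft [-0.5 -0.1  6.1]
inc [-0.06  0.05  0.05] [-0.0004 -0.0001 -0.0008]
red u 372 407 v 154 170 417
comp [380 165  65  31 697] tip 397.94871794871796 167.5 [-0.2139  0.0612]
line v 162.40981012658227 [-0.2162  0.0575]
126 217,210 220,215 218,213 211,205 215,208 217,213 214,210 217,213 215,211 218,214 215,211 217,213 217,210
128 152,148 156,152 162,157 212,206 215,209 219,214 215,210 217,213 216,211 217,213 216,210 217,213 216,209
130 177,172 182,176 182,177 213,206 215,209 218,214 214,209 217,213 216,211 218,214 215,210 218,214 214,207
132 215,209 219,214 217,211 212,205 215,210 218,213 215,210 217,212 216,212 218,214 215,210 217,212 213,206
134 213,206 217,213 215,210 211,204 215,209 217,213 215,210 216,211 216,211 217,213 216,211 217,212 211,204
136 214,208 217,212 215,209 212,205 215,209 217,212 215,210 216,211 216,212 217,213 216,211 217,21
[... 1361 characters left out ...]
,185 199,173 209,187 207,187 206,187 201,188 108,128
164 195,161 174,161 174,161 157,140 188,147 202,165 181,160  89, 93 157,160 201,166 205,166 200,177 106,126
166 176, 48 129, 34 129, 33 127, 34 187, 51 187, 49 126, 36  12, 14  25, 21  98, 35 175, 47 189,149 108,129
168 142, 38 130, 35 130, 35 137, 37 185, 49 187, 50 149, 42  25, 16  15, 16  17, 19  66, 23 139,121 108,129
170 130, 51 132, 45 159, 48 177, 56 180, 61 181, 60 179, 59 128, 42  35, 30  13, 13  16, 19  34, 35  68, 80
172 100, 78 120,108 187,176 193,182 199,186 196,184 193,181 155,142 187,181  91, 89  17, 16  16, 16  15, 15
174 191,186 195,190 213,207 216,211 217,214 215,210 216,211 217,211 220,217 211,204 128,124  28, 27  20, 22
```

Offset-corrected, the tip is about 1 mm short of the line. The two finger forces balance (Fy ≈ 0). I'll draw it the last millimetre and hold there with the lever open.

Emit:
{"fn": "jog_arm", "kwargs": {"increments": [[0, 0, 0, 0.0005, 0, -0.001, 0.5], [0, 0, 0, 0.001, 0, -0.001, 0.5], [0, 0, 0, 0.001, 0, -0.001, 0.5], [0, 0, 0, 0.001, 0, -0.001, 0.5], [0, 0, 0, 0.001, 0, -0.001, 0.5]]}}

```text
time: 13.57
position: [0.5922, -0.0242, 0.0904]
tool_rot: [-0.083, -3.14, 0.001]
ft_force: [-1.2, -2.1, 3.3]
width: 0.0612
grasp_force: 5.0
```

```bash
python3 -c "
from h import *
import pickle
go([.593,-.0244,.091],np.radians(176.9))
m=manip.camera_model('wrist');w=manip.get_image('wrist');pickle.dump((w,m),open('w9.pkl','wb'))
ptr(w,m)
"
```

```text
t 13.5667 pos [ 0.5922 -0.0242  0.0904] yaw 176.96 tilt [-0.0008 -0.0009] w 0.0612 g 5.0005777180194855 ft [-1.2 -2.1  3.3]
inc [-0.05 -0.04  0.06] [-0.0008 -0.0002 -0.0006]
red u 372 407 v 157 173 409
comp [380 165  64  30 683] tip 397.69444444444446 167.5 [-0.2154  0.0612]
line v 164.6894639556377 [-0.2161  0.0578]
```

The tip now stands on the line (about 0.5 mm off) with both fingers in contact. I'll hold briefly, then squeeze in stages with the hand following to +y.

Emit:
{"fn": "jog_arm", "kwargs": {"increments": [[0, 0, 0, 0, -0.0005, 0, 0.5], [0, 0, 0, 0, -0.0005, 0, 0.5], [0, 0, 0, 0, -0.0005, 0, 0.5], [0, 0, 0, 0, -0.0005, 0, 0.5]]}}

```text
time: 13.95
position: [0.5923, -0.0242, 0.0904]
tool_rot: [-0.083, -3.14, 0.0]
ft_force: [-1.0, -1.9, 3.2]
width: 0.0611
grasp_force: 5.0
```

Emit:
{"fn": "jog_arm", "kwargs": {"increments": [[0, 0, 0, 0, 0, 0, 0.31], [0, 0, 0, 0, 0.001, 0, 0.33], [0, 0, 0, 0, 0.002, 0, 0.35], [0, 0, 0, 0, 0.003, 0, 0.37], [0, 0, 0, 0, 0.004, 0, 0.39], [0, 0, 0, 0, 0.004, 0, 0.39]], "force": 20}}

```text
time: 14.45
position: [0.5926, -0.0206, 0.0903]
tool_rot: [-0.083, -3.14, 0.001]
ft_force: [-0.2, -3.4, -0.6]
width: 0.0539
grasp_force: 7.8
```

```bash
python3 -c "
from h import *
import pickle
go([.592,-.0164,.091],np.radians(176.9))
m=manip.camera_model('wrist');w=manip.get_image('wrist');ptr(w,m)
"
```

```text
t 14.45 pos [ 0.5926 -0.0206  0.0903] yaw 176.96 tilt [-0.0003 -0.0008] w 0.0539 g 7.786474227905273 ft [-0.2 -3.4 -0.6]
inc [-0.04 -0.02  0.06] [ 0.0009  0.0041 -0.0007]
red u 367 401 v 156 172 423
comp [380 165  56  30 621] tip 392.2972972972973 167.5 [-0.2151  0.0613]
line v 164.1936236391913 [-0.2162  0.0577]
```

The pointer is still on the mark, so I'll finish shutting the lever.

Emit:
{"fn": "jog_arm", "kwargs": {"increments": [[0, 0, 0, 0, 0.001, 0, 0.41], [0, 0, 0, 0, 0.002, 0, 0.43], [0, 0, 0, 0, 0.003, 0, 0.45], [0, 0, 0, 0, 0.004, 0, 0.47], [0, 0, 0, 0, 0.0045, 0, 0.49], [0, 0, 0, 0, 0.0045, 0, 0.52], [0, 0, 0, 0, 0.0045, 0, 0.55], [0, 0, 0, 0, 0.0045, 0, 0.55]], "force": 24}}

```text
time: 15.17
position: [0.5929, -0.0155, 0.0903]
tool_rot: [-0.083, -3.14, -0.0]
ft_force: [-0.2, -2.8, -1.4]
width: 0.0435
grasp_force: 24.0
```

```bash
python3 -c "
from h import *
go([.592,-.0164,.091],np.radians(176.9))
m=manip.camera_model('wrist');w=manip.get_image('wrist');ptr(w,m)
"
```

```text
t 15.1667 pos [ 0.5929 -0.0155  0.0903] yaw 176.99 tilt [-0.0002  0.0001] w 0.0435 g 23.998666405677795 ft [-0.2 -2.8 -1.4]
inc [ 0.01 -0.01  0.09] [ 0.0008 -0.001  -0.0007]
red u 359 394 v 156 172 425
comp [380 165  46  29 530] tip 384.0 167.5 [-0.2151  0.0609]
line v 164.22239031770044 [-0.2162  0.0577]
```

```bash
python3 -c "
from h import *
print(manip.finish_job())"
```

```text
the job is handed in; nothing more can be done
None
```

I handed the job in at about 15 s of the 54 s. The rule is laid flush and butted, the pointer is within about 1 mm of the cursor line by my camera estimate, and the lever reads shut (43.5 mm between the fingers) under a 24 N grip; the judge returned no verdict.

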